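# Vane wear check on a bench vacuum pump

## Task

The bench vacuum pump is due for its vane wear check: switch it off at the red rotary isolator first, then take the wear gauge from its rest, push its rod down the pump's slanted guide tube until the brass collar stops on the tube's mouth, and draw it out again. Finish holding the gauge in the gripper, still and with its rod level, at least 20 cm above the table and clear of everything, so that the plunger in its tip can be read. Only the tube may push the plunger in, and the bottle, glass cell and jar stay where they stand.

Things in the scene. Friction and masses are not known exactly. Their poses are not given: they have to be found in the camera images.
- pump: Dry vacuum pump, fixed: finned head, blue motor behind, on a 270x130 mm base. Origin on the table under the guide tube's plane, x along the shaft to the motor, z up; yaw within 0.25. Spans x -66 to 202, y -98 (tube) to 98 mm. On top: black filter (x -20, 44 wide, top z 180), blue terminal box (x 108, 78x82, top z 169) with the isolator, axis at x 108, y 0.
- isolator (a joint): Red bar handle on a yellow plate on the terminal box, vertical axis. 0 = off (white pointer at red dot, to the pump's +y), 1.571 = on (pointer at green dot, to the pump's +x); counter-clockwise from above turns it off; stops at both ends. Snap action: resists with up to 0.15 N m to half way, then pulls itself home. Bar 42 long, 12 wide, 23 mm high above a round foot.
- isolator_grip (a point): Centre of the top face of the isolator's bar, on its axis (z about 202 mm); the bar's sides go 23 mm down from here to the round foot (37 mm across), which the fingertips must stay above. Its axes turn with the handle: y along the bar to the white pointer, z up.
- port: Steel guide tube slanting out of the pump's -y side, fixed to it. Origin at the centre of its mouth (z about 140 mm); z axis along the tube, outward, 35 degrees above horizontal; x axis as the pump's. Rim 28 mm outside; mouth 19 mm wide, tapering in 8 mm to the 12 mm bore; the vane edge that the plunger meets lies 82 mm inside the mouth.
- gauge: Wear gauge, 223 mm, 130 g, loose, level in its rest. Origin on its axis in the collar's seating face; x along the rod to the tip. Ahead: steel rod, 10 mm, to x 75, then brass plunger, 6 mm, to x 89. Behind: brass collar, 28 mm, x 0 to -10; rod; black square handle 14x14 mm, x -28 to -132, sides parallel to y and z. Grip the handle at x -70 mm.
- gauge_rest: Rest of the gauge, fixed: aluminium base 190x70x8 mm and two white notched uprights, 10 thick, 44 wide, tops at z 60 mm, at x 30 (under the rod) and x -115 (under the handle's end). Origin on the table below the gauge's origin (within 3 mm), x along the gauge to its tip (world +y within 0.35 rad). The gauge's axis lies at z 50 mm; it lifts straight up.
- plunger (a joint): Plunger in the gauge's tip: 0 = fully out (14 mm showing), grows as it is pushed in, at most 0.012 m. Friction (3 N) keeps it where it was pushed. With the collar seated on the tube's mouth the vane edge leaves it at about 0.007 m.
- plunger_tip (a point): The outermost point of the plunger, on the gauge's axis, 89 mm ahead of the gauge's origin while the plunger is fully out.
- solvent_bottle: White squeeze bottle with red cap, 45 mm wide, 117 mm high, standing loose; origin at the centre of its base.
- glass_cell: Small glass cell in a steel holder, 32 x 35 x 48 mm, standing loose; origin at the centre of its base.
- screw_jar: White screw-cap pot, 38 mm wide, 48 mm high, standing loose; origin at the centre of its base.
Not all that is in view belongs to the job. Several things have the shape of the gauge_rest; the one meant has the colours described above.

How it is judged:
By the outcome, as a careful person would: the job done as asked, in the order asked, and still so for the second after the job is handed in, while the arm keeps its last pose, push and grip.
It also fails if it takes over 72 s, if anything falls off the work surface, if the arm or the gripper's body presses on something with over 40 N, if the wrist force passes 120 N, or if a joint passes its speed limit or range.

## Robot

A 6-joint arm with a two-finger parallel gripper is mounted at the origin on a cart in front of the work surface, level with it; the furniture and walls round the work are solid. World frame = base frame: x ahead of the robot, y to its left, z up, the work surface at z = 0. Lengths are in mm, angles in rad, forces in N, time in s.
With the tool pointing down it reaches from about 325 to 875 mm from the base axis. Payload 4.4 kg.
Tool frame: the origin (TCP) lies on the centre line of the jaws, within the pads' length; the fingertips stand ahead of it and the grasp point (between the pads) lies 6 mm ahead of it (ctrl.tcp_to_tips is the z of the fingertips in the tool frame, in mm); z points along the fingers, y is the line along which they close (so a half turn about z gives the same grasp; the last joint's range is limited). The gripper opens to 85 mm and grips with 20 to 120 N. Pads are 22 mm wide; open, the fingers measure 114 mm over their backs; the gripper's body (76 mm by 85 mm) begins 54 mm behind the grasp point. The pads swing forward as they close: fully open they stand 13 mm farther back than shut.
Start: joints at [-1.389, 0.207, 1.542, -0, 1.393, -0.15], TCP at [187.835, -543.457, 256.282] pointing down, gripper open.
Joint ranges: [-2.73, 2.73], [-0.86, 2.22], [0.23, 2.46], [-1.11, 4.25], [0.08, 2.63], [-2.82, 2.82]. Speed limits (rad/s): [2.79, 2.79, 3.14, 3.14, 3.14, 3.14].

## Interface

Orientations are given as a 3x3 rotation matrix whose columns are the frame's x, y, z axes.
In Python, from plant import ctrl, sensors, optics gives the robot as it stands. Calls block until the motion is done:
- ctrl.move_ptp(position, orientation): joint-space move of the TCP to a pose.
- ctrl.move_l(position, rot=None, vel=150, threshold=None): straight line of the TCP; rot=None keeps the orientation; vel is the mean speed in mm/s. With threshold (N) it stops when the force on the tool has changed by that much, and returns True; else False.
- ctrl.set_joints(angles): joint-space move.
- ctrl.gripper_to(opening, force=None): finger opening in mm; force is the grip in N (None keeps the last); returns when the fingers have stopped.
- ctrl.hold(seconds).
- ctrl.solve_ik(position, orientation): joint angles nearest the present ones, or None.
- sensors.read_state(): the state.
- optics.grab_frame(name): name is "scene" or "side" or "wrist"; returns (picture, depth): 480x640x3 uint8, red, green, blue; 480x640 float32, mm along the optical axis (not along the pixel's ray), 0 where there is no reading.
- optics.camera_params(name): a dict with "mtx" (3x3 intrinsics, pixels), "R" (3x3) and "t" (3): a world point X has camera coordinates R X + t; the wrist camera has in their place "T_tool_cam" (4x4, takes a point from camera to tool coordinates, whose origin is the TCP and whose axes are the flange's). Camera axes: x right, y down, z forward; pixel columns grow to the right and rows downward; lengths in mm; the calibration is good to about 2 mm. A picture is of the moment at which its call begins: read the wrist's pose just before it. camera_params takes no time and is no camera call.
A pose or a line that the arm cannot do raises ctrl.MotionError and nothing moves.
- ctrl.finish_job(): hands the job in; it is judged then, once.
The state is a dict: "t": time; "q": joint angles; "qvel": joint speeds; "tau": joint torques, N m; "eef_pos": TCP position; "eef_rot": TCP orientation; "force": force on the tool from outside, world axes, zero at the start; "wrist_torque": the same for the moment, N m; "grip_width": finger opening in mm; "grasp_force": force on a finger pad.
Only numpy, scipy, OpenCV 4.12 (cv2) and the standard library are available. Lean on these libraries where they do the work, as an engineer would, in place of code of your own. Each camera call takes 0.05 s, during which the arm holds its last target. There are 200 camera calls.

## Working session

There is one attempt and no reset: what is moved stays moved. The work goes in short steps, each a Python script; the robot and the scene stay as the last script left them, time stands still between calls to the robot, and variables do not carry over. Pictures are saved under pics/ and viewed, at most 10 in all, crops included, and the job is handed in when it is done.

```bash
ls; mkdir -p pics; python3 - <<'E'
from plant import ctrl, sensors, optics
import cv2, numpy as np, json
for n in ["scene","side"]:
    p,d=optics.grab_frame(n); cv2.imwrite(f"pics/{n}0.png",p[:,:,::-1]); np.save(f"pics/{n}0.npy",d)
    c=optics.camera_params(n); print(n,np.round(c["mtx"],1).tolist(),np.round(c["R"],3).tolist(),np.round(c["t"],1).tolist(), "pos",-c["R"].T@c["t"], (d>0).mean())
s=sensors.read_state(); print(s["t"],s["eef_pos"],s["eef_rot"],s["grip_width"],ctrl.tcp_to_tips)
print(optics.camera_params("wrist"))
E
```

```text
pics
scene [[545.7, 0.0, 320.6], [0.0, 545.7, 242.4], [0.0, 0.0, 1.0]] [[-0.485, -0.874, -0.007], [-0.517, 0.293, -0.804], [0.705, -0.387, -0.594]] [319.9, 371.8, 1050.3] pos [-393.17838394  576.7241319   925.45579731] 0.977490234375
side [[482.3, 0.0, 319.1], [0.0, 482.3, 236.8], [0.0, 0.0, 1.0]] [[0.968, -0.251, 0.016], [-0.094, -0.42, -0.903], [0.234, 0.872, -0.43]] [-508.5, 217.9, 973.6] pos [ 284.74653691 -885.55098332  623.38086519] 0.9534375
0.1 [ 187.72784843 -542.80225223  255.19098776] [[ 9.45129913e-01  3.26694468e-01 -4.15782958e-04]
 [ 3.26694594e-01 -9.45127573e-01  2.12457077e-03]
 [ 3.01117581e-04 -2.14382943e-03 -9.99997657e-01]] 85.24620387203629 25.0
{'mtx': array([[338.76362789,   0.        , 323.20630397],
       [  0.        , 338.76362789, 237.49770227],
       [  0.        ,   0.        ,   1.        ]]), 'T_tool_cam': array([[-5.79620515e-05, -9.66022941e-01, -2.58456328e-01,
         6.36576951e+01],
       [ 9.99999785e-01,  1.12925473e-04, -6.46339897e-04,
        -4.17428992e-01],
       [ 6.53565472e-04, -2.58456310e-01,  9.66022727e-01,
        -1.17456575e+02],
       [ 0.00000000e+00,  0.00000000e+00,  0.00000000e+00,
         1.00000000e+00]])}
```

View pics/scene0.png

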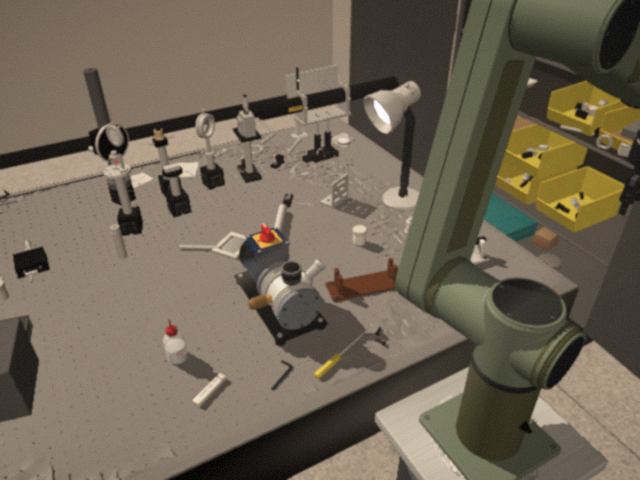

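View pics/side0.png

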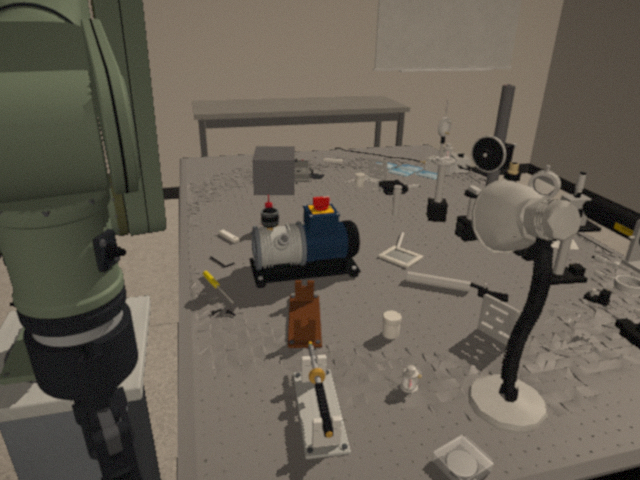

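Scene: the pump is at (280,290), with its red isolator at (266,235) and the guide tube mouth at (317,268). The arm hides the gauge. Side: the pump is at (305,245), the isolator at (321,203) and the tube at (283,240).

Two things have the rest's shape: the brown one at (304,315) and the white/aluminium one at (320,400). The second holds the gauge with its black handle and brass collar, and it has the colours described. I'll confirm it in an enlarged crop alongside the isolator.

```bash
cat > h.py <<'E'
from plant import ctrl, sensors, optics
import cv2, numpy as np
def cam(n, st=None):
    c=optics.camera_params(n); K=c["mtx"]
    if "R" in c: return K,c["R"].T,-c["R"].T@c["t"]
    T=c["T_tool_cam"]; Rw=st["eef_rot"]; return K,Rw@T[:3,:3],Rw@T[:3,3]+st["eef_pos"]
def rays(C,uv):
    K,R,o=C; uv=np.atleast_2d(uv).astype(float)
    return np.c_[(uv-K[:2,2])/K[0,0],np.ones(len(uv))]@R.T
def onplane(C,uv,z):
    r=rays(C,uv); return C[2]+r*((z-C[2][2])/r[:,2:])
def tri(Cs,uvs):
    A=np.zeros((3,3));b=np.zeros(3);L=[]
    for C,uv in zip(Cs,uvs):
        d=rays(C,uv)[0];d/=np.linalg.norm(d);P=np.eye(3)-np.outer(d,d);A+=P;b+=P@C[2];L.append((P,C[2]))
    X=np.linalg.solve(A,b); return X,[float(np.linalg.norm(P@(X-o))) for P,o in L]
def cloud(C,d):
    v,u=np.mgrid[:480,:640]; r=rays(C,np.c_[u.ravel(),v.ravel()]).reshape(480,640,3)
    return C[2]+r*d[...,None]
def hsv(p): return cv2.cvtColor(p,cv2.COLOR_RGB2HSV)
def shot(n,name):
    st=sensors.read_state(); p,d=optics.grab_frame(n); cv2.imwrite(f"pics/{name}.png",p[:,:,::-1]); return p,d,cam(n,st)
def proj(C,X):
    K,R,o=C; c=(np.atleast_2d(X)-o)@R; return c[:,:2]/c[:,2:]*K[0,0]+K[:2,2]
def down(yaw):  # tool z down, tool y (closing) along world yaw angle
    y=np.array([np.cos(yaw),np.sin(yaw),0]);z=np.array([0,0,-1.]);return np.c_[np.cross(y,z),y,z]
E
python3 - <<'E'
from h import *
C={n:cam(n) for n in("scene","side")}; P={n:cv2.imread(f"pics/{n}0.png")[:,:,::-1].copy() for n in C}; D={n:np.load(f"pics/{n}0.npy") for n in C}
W={n:cloud(C[n],D[n]) for n in C}
uv={}
for n,b in(("scene",(200,260,240,300)),("side",(190,215,300,345))):
    h=hsv(P[n]); m=((h[...,0]<8)|(h[...,0]>172))&(h[...,1]>150)&(h[...,2]>90); k=np.zeros_like(m);k[b[0]:b[1],b[2]:b[3]]=1;m&=k
    vs,us=np.nonzero(m);uv[n]=[us.mean(),vs.mean()];print(n,uv[n],m.sum(),"depth med",np.median(W[n][m],0),"zmax",np.percentile(W[n][m][:,2],95))
    Y=(h[...,0]>20)&(h[...,0]<33)&(h[...,1]>150)&k; print(" yellow",np.median(W[n][Y],0),Y.sum())
print("tri isolator",tri([C["scene"],C["side"]],[uv["scene"],uv["side"]]))
for nm,n,(u,v) in [("rest tip","side",(311,346)),("collar","side",(316,375)),("handle","side",(323,405)),("handle end","side",(328,433)),("base","side",(340,440)),("upright r","side",(310,360)),("jar","side",(391,325)),("cell","side",(409,383)),("bottle","scene",(175,355)),("bottle cap","scene",(171,330)),("brown","side",(304,320)),("tube","side",(283,240)),("tube","scene",(317,268)),("filter","scene",(292,268)),("filter s","side",(270,210)),("table","side",(250,380)),("lamp","side",(530,220)),("jar","scene",(359,236))]:
    print(nm,n,np.round(np.median(W[n][v-1:v+2,u-1:u+2].reshape(-1,3),0)))
a=cv2.resize(P["side"][330:470,250:450],(800,560),interpolation=cv2.INTER_CUBIC)
b=cv2.resize(P["scene"][200:350,220:350],None,fx=3,fy=3,interpolation=cv2.INTER_CUBIC); 
o=np.zeros((560,800,3),np.uint8);o[:,:400]=cv2.resize(P["side"][330:470,270:370],(400,560));o[:b.shape[0],405:405+b.shape[1]]=b;o=o
cv2.imwrite("pics/crop1.png",o[:,:,::-1])
E
```

```text
scene [np.float64(266.19135802469134), np.float64(234.55555555555554)] 162 depth med [567.95128465 193.9049313  188.13236067] zmax 203.7291620775846
 yellow [nan nan nan] 0
side [np.float64(320.5027027027027), np.float64(202.65945945945947)] 185 depth med [572.39852025 182.71966052 189.73787898] zmax 203.60789065923933
 yellow [583.92437475 173.49954956 174.55808036] 34
tri isolator (array([574.99895613, 190.65061055, 186.10213277]), [0.8260029999377831, 0.8260029999377722])
rest tip side [ 460. -187.   57.]
collar side [ 450. -265.   57.]
handle side [ 444. -336.   58.]
handle end side [ 437. -388.   54.]
base side [ 462. -373.   16.]
upright r side [ 449. -224.   58.]
jar side [ 643. -135.   37.]
cell side [ 615. -287.   23.]
bottle scene [465. 467.  32.]
bottle cap scene [479. 461.  92.]
brown side [481. -40.  10.]
tube side [470. 138. 122.]
tube scene [458. 120. 140.]
filter scene [439. 191. 181.]
filter s side [446. 180. 182.]
table side [ 345. -193.    5.]
lamp side [ 751. -337.  347.]
jar scene [ 635. -109.   36.]
  return _methods._mean(a, axis=axis, dtype=dtype,
  ret = um.true_divide(
```

View pics/crop1.png

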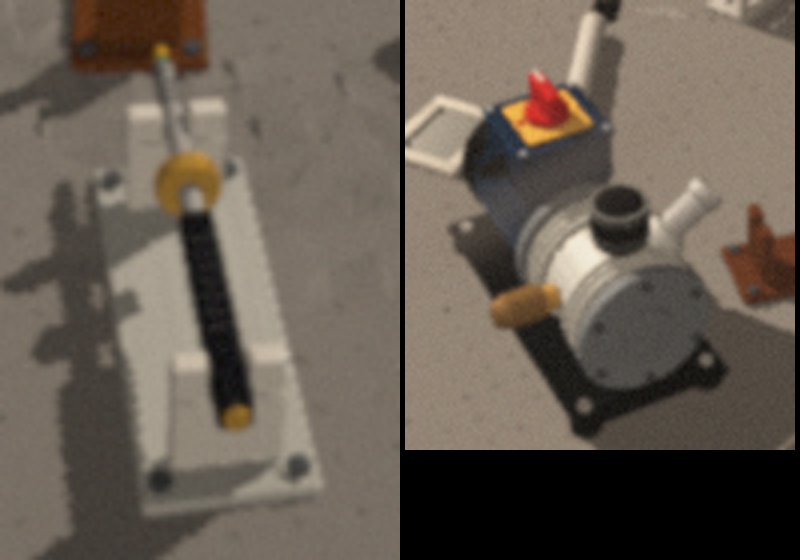

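Crop: the left half shows the white uprights on the pale base, carrying the gauge with its collar at about crop (190,185) and black handle below. This is the rest meant; the brown decoy sits just past the tip. The right half shows the red bar on its yellow plate, so the isolator sits at about (575,190,200), and the tube mouth is at crop (705,190). Next I'll take wrist views over the gauge, then over the pump.

```bash
python3 - <<'E'
from h import *
import pickle
R=down(-np.pi/2); out={}
for nm,p in [("g1",(390,-270,300)),("g2",(500,-290,300)),("p1",(480,40,330)),("p2",(560,170,330))]:
    q=ctrl.solve_ik(np.array(p,float),R); print(nm,None if q is None else np.round(q,2))
    ctrl.move_ptp(np.array(p,float),R); ctrl.hold(0.15)
    im,d,C=shot("wrist",nm); out[nm]=(im,d,C)
pickle.dump(out,open("w.pkl","wb")); print(sensors.read_state()["t"])
m=np.vstack([np.hstack([out[a][0] for a in("g1","g2")]),np.hstack([out[a][0] for a in("p1","p2")])])
cv2.imwrite("pics/mont.png",cv2.resize(m,(800,600),interpolation=cv2.INTER_AREA)[:,:,::-1])
E
```

```text
g1 [-0.79 -0.04  1.72 -0.    1.47  0.78]
g2 [-0.68  0.18  1.48 -0.    1.48  0.9 ]
p1 [-0.1  -0.05  1.66 -0.    1.53  1.47]
p2 [ 0.15  0.18  1.42 -0.    1.54  1.72]
4.6333
```

View pics/mont.png

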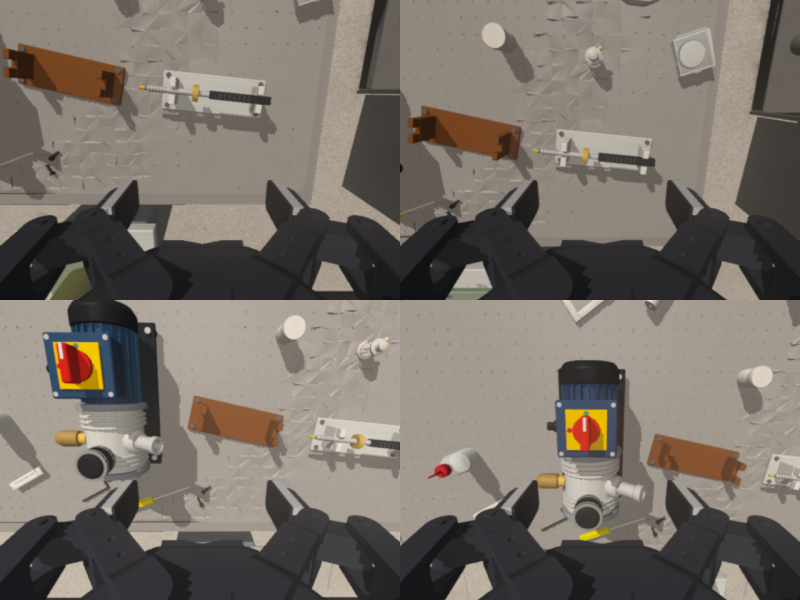

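Montage: the top row shows the gauge with collar at mont (195,92) in g1 and (586,156) in g2. Its tip points left (+y) and the plunger is out. The bottom row shows the pump with the isolator pointer up (+x, so it is on), and the tube mouth at (155,446) in p1 and (641,493) in p2.

```bash
python3 - <<'E'
from h import *
import pickle
o=pickle.load(open("w.pkl","rb"))
def blobs(m,n=3,a0=12):
    k,l,s,c=cv2.connectedComponentsWithStats(m.astype(np.uint8)); i=[j for j in np.argsort(-s[1:,4])+1 if s[j,4]>=a0][:n]; return [(s[j,4],np.round(c[j],1),l==j) for j in i]
G={}
for n,(u,v) in (("g1",(312,150)),("g2",(300,250))):
    im,d,C=o[n]; h=hsv(im); box=np.zeros((480,640),bool); box[v-50:v+60,u-110:u+140]=1
    m=(h[...,0]>15)&(h[...,0]<32)&(h[...,1]>130)&(h[...,2]>70)&box
    print(n,"brass",[(b[0],b[1]) for b in blobs(m)]); bb=blobs(m)
    k=(h[...,2]<60)&box; hb=blobs(k,1)[0]; pts=np.argwhere(hb[2])[:,::-1].astype(np.float32); r=cv2.minAreaRect(pts); print("  handle",hb[0],hb[1],r)
    W=cloud(C,d); print("  depth handle med",np.nanmedian(W[hb[2]],0),"collar",np.median(W[bb[0][2]],0),"tip",np.median(W[bb[1][2]],0))
    tip=bb[1][2]; us=np.argwhere(tip)[:,::-1]; tp=us[us[:,0]<=us[:,0].min()+1].mean(0); print("  tip px",tp)
    G[n]=(C,bb[0][1],tp,hb[1])
for i,nm in((1,"collar"),(2,"tip"),(3,"handle")): print(nm,*tri([G["g1"][0],G["g2"][0]],[G["g1"][i],G["g2"][i]]))
I={}
for n in("p1","p2"):
    im,d,C=o[n]; h=hsv(im); W=cloud(C,d)
    y=(h[...,0]>20)&(h[...,0]<34)&(h[...,1]>150)&(h[...,2]>120); y[:60]=y[:60]
    b=blobs(y,1)[0]; r=cv2.minAreaRect(np.argwhere(b[2])[:,::-1].astype(np.float32)); bx=cv2.boxPoints(r); I[n]=(C,np.array(r[0]))
    X=onplane(C,bx,175); print(n,"yellow",b[0],r,"corners@175",np.round(X[:,:2],1).tolist(),"z",np.median(W[b[2]][:,2]))
    red=((h[...,0]<8)|(h[...,0]>172))&(h[...,1]>150)&(h[...,2]>90); rb=blobs(red,3); rb=min(rb,key=lambda t:np.hypot(*(t[1]-r[0]))); Z=W[rb[2]]; top=rb[2].copy(); top[rb[2]]=Z[:,2]>196
    T=W[top]; c,_,a=cv2.minAreaRect(T[:,:2].astype(np.float32)); print("  red top z",np.median(T[:,2]),"rect",c,_,a,top.sum())
    f=(W[...,2]>174)&(W[...,2]<186)&(h[...,2]<90)&(h[...,1]<90); fb=blobs(f,1)[0]; print("  filter",fb[0],np.median(W[fb[2]],0),[W[fb[2]].min(0),W[fb[2]].max(0)])
print("plate centre",*tri([I["p1"][0],I["p2"][0]],[I["p1"][1],I["p2"][1]]))
a=o["p1"][0][193:273,195:295];b=o["p2"][0][270:350,335:435]
cv2.imwrite("pics/mouth.png",np.hstack([cv2.resize(x,(400,320),interpolation=cv2.INTER_CUBIC) for x in(a,b)])[:,:,::-1])
E
```

```text
g1 brass [(np.int32(209), array([312.2, 148.2])), (np.int32(40), array([226.7, 139.3]))]
  handle 433 [412.5 159.4] ((411.51824951171875, 159.3353729248047), (40.417945861816406, 11.595311164855957), 6.34019136428833)
  depth handle med [ 440.67794227 -363.96200236   56.78656665] collar [ 451.94646069 -259.54811195   62.16304578] tip [ 461.03752067 -171.18733181   52.57540549]
  tip px [223.625 139.   ]
g2 brass [(np.int32(179), array([296. , 248.5])), (np.int32(31), array([217.1, 240.7]))]
  handle 328 [391.7 258.7] ((391.46905517578125, 258.464599609375), (29.733993530273438, 12.039938926696777), 3.814074993133545)
  depth handle med [ 441.4095979  -366.57527864   56.69845733] collar [ 455.66877039 -260.05199215   62.0645752 ] tip [ 461.11842258 -171.1628785    52.51541649]
  tip px [214.5 240.5]
collar [ 451.71513223 -259.29486639   51.25633193] [0.06942850991550935, 0.06942850991563525]
tip [ 461.05962442 -167.62441482   50.81095339] [0.2037639570223725, 0.2037639570223764]
handle [ 439.90964086 -366.34502839   51.40344445] [1.4792897330401462, 1.4792897330401993]
p1 yellow 2205 
[... 320 characters left out ...]
54467] [array([428.43116406, 172.56873589, 175.02271641]), array([464.56112674, 207.16232382, 182.03029215])]
p2 yellow 1830 ((297.4999694824219, 206.99998474121094), (64.99998474121094, 63.99999237060547), 0.0) corners@175 [[549.2, 217.4], [601.9, 214.9], [601.8, 163.3], [549.1, 163.1]] z 171.86008536767955
  red top z 201.48408416240923 rect (590.2136840820312, 185.75668334960938) (17.934314727783203, 72.55787658691406) 76.61346435546875 715
  filter 1054 [448.91168195 190.10148283 179.58307788] [array([429.51015788, 172.78700829, 175.46247876]), array([464.35578042, 208.3406066 , 181.71870735])]
plate centre [575.32515441 189.97037208 167.58691222] [0.5185355112454624, 0.5185355112454181]
```

View pics/mouth.png

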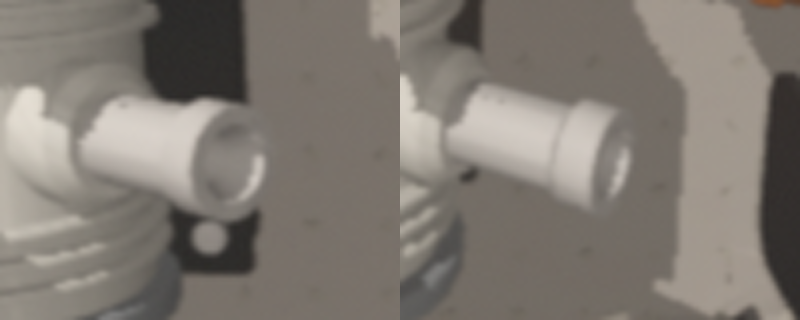

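The mouth crops show the rim face centre at about p1 crop (230,158), which is full px (252.5,232.5), and p2 crop (607,155), which is full px (386.8,308.8). The gauge is consistent: z≈51, collar to tip 92 mm against 94, and yaw −0.10 from +y. I'll triangulate the mouth and refine the pump yaw.

```bash
python3 - <<'E'
from h import *
import pickle
o=pickle.load(open("w.pkl","rb"))
X=tri([o["p1"][2],o["p2"][2]],[(252.5,232.5),(386.8,308.8)]);print("mouth",X)
for n in("p1","p2"):
    im,d,C=o[n]; W=cloud(C,d); h=hsv(im)
    near=(abs(W[...,0]-575)<70)&(abs(W[...,1]-190)<70)
    t=near&(W[...,2]>163)&(W[...,2]<179); r=cv2.minAreaRect(W[t][:,:2].astype(np.float32)); print(n,"box top",t.sum(),r)
    y=near&(h[...,0]>20)&(h[...,0]<34)&(h[...,1]>150)&(h[...,2]>120); xy=onplane(C,np.argwhere(y)[:,::-1],173)[:,:2].astype(np.float32); print("  plate",cv2.minAreaRect(xy))
    b=near&(abs(W[...,2]-201)<4); xy=onplane(C,np.argwhere(b)[:,::-1],202)[:,:2].astype(np.float32); print("  bar",b.sum(),cv2.minAreaRect(xy),xy.mean(0))
    # tube steel cloud
    T=(abs(W[...,0]-465)<40)&(W[...,1]>85)&(W[...,1]<135)&(W[...,2]>100)&(W[...,2]<165); P=W[T]
    g=[np.r_[yy,P[abs(P[:,1]-yy)<3][:,0].min(),P[abs(P[:,1]-yy)<3][:,0].max(),P[abs(P[:,1]-yy)<3][:,2].max()] for yy in(97,103,110,117,124)]
    print("  tube y,xmin,xmax,zmax",np.round(g,0).tolist())
E
```

```text
mouth (array([466.2880638 , 105.32759106, 138.17320118]), [0.22856935616903695, 0.2285693561689877])
p1 box top 8938 ((574.5834350585938, 189.05020141601562), (83.05596160888672, 78.27576446533203), 89.11334991455078)
  plate ((574.3404541015625, 188.5036163330078), (53.954864501953125, 53.48503875732422), 89.49967193603516)
  bar 1267 ((573.9244384765625, 186.7508544921875), (14.253334999084473, 41.11737060546875), 89.51319885253906) [574.48096 187.21835]
  tube y,xmin,xmax,zmax [[97.0, 455.0, 476.0, 136.0], [103.0, 452.0, 480.0, 144.0], [110.0, 453.0, 480.0, 152.0], [117.0, 455.0, 478.0, 150.0], [124.0, 455.0, 477.0, 143.0]]
p2 box top 7642 ((574.6577758789062, 189.46543884277344), (82.45245361328125, 77.12396240234375), 89.85955810546875)
  plate ((504.02691650390625, 194.15309143066406), (195.94677734375, 64.45063781738281), 0.8037319779396057)
  bar 859 ((575.2066650390625, 189.13592529296875), (11.954021453857422, 40.46215057373047), 89.90475463867188) [575.50916 189.11769]
  tube y,xmin,xmax,zmax [[97.0, 455.0, 476.0, 135.0], [103.0, 453.0, 480.0, 142.0], [110.0, 454.0, 480.0, 152.0], [117.0, 456.0, 479.0, 151.0], [124.0, 458.0, 478.0, 143.0]]
```

The pump yaw is ≈ −0.01, the isolator centre is at (575,189), bar top z≈201.5 (text 202), and the mouth is near (466,105,139) (text z 140). All of this fits, so I'll turn off the isolator now.

```bash
python3 - <<'E'
from h import *
R=down(-np.pi/2-0.006)
def s(l): t=sensors.read_state(); print(l,round(t["t"],2),np.round(t["eef_pos"],1),np.round(t["force"],1),np.round(t["wrist_torque"],2),round(t["grip_width"],1),round(t["grasp_force"],1)); return t
ctrl.move_ptp(np.array([575,189,250.]),R)
ctrl.gripper_to(45)
print(ctrl.move_l(np.array([575,189,210.]),vel=80,threshold=8)); s("down")
ctrl.gripper_to(8,force=40); q=s("grip")["q"]
for a in (.5,1.0,1.58):
    p=np.array(q).copy(); p[5]-=a; ctrl.set_joints(p); s(a)
ctrl.gripper_to(45); s("open")
ctrl.move_l(np.array([575,189,300.]),vel=150)
im,d,C=shot("wrist","iso"); s("up")
cv2.imwrite("pics/isoc.png",im[60:360,120:520,::-1])
E
```

```text
False
down 6.18 [574.9 189.  209.6] [1.  0.6 0.4] [ 0.    0.01 -0.02] 44.6 0.0
grip 6.58 [575.5 189.5 211. ] [-0.4  1.3  2.7] [ 0.25  0.06 -0.09] 11.2 41.9
0.5 7.12 [575.5 189.3 211. ] [ 0.3 -0.   0.5] [-0.06 -0.04 -0.06] 10.5 41.6
1.0 7.67 [575.7 189.1 211. ] [ 0.6 -1.5  0. ] [-0.27 -0.18  0.06] 11.0 41.6
1.58 8.28 [576. 189. 211.] [ 2.7 -2.4 -1.6] [-0.35 -0.5  -0.26] 10.7 41.5
open 8.71 [575.2 189.9 210.9] [ 0.7  0.2 -0.8] [ 0.05 -0.03 -0.  ] 45.1 0.0
up 9.5 [574.1 188.9 298.3] [ 0.2  0.3 -0.4] [-0.01  0.03 -0.02] 45.1 0.0
```

View pics/isoc.png

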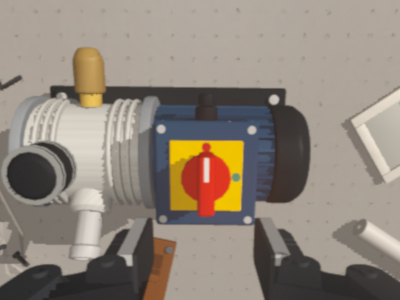

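Isolator: the white pointer is now up (+y), at the red dot, so the pump is off. Next I'll look straight down the guide tube with the wrist camera to get its axis precisely.

```bash
python3 - <<'E'
from h import *
import pickle
T=optics.camera_params("wrist")["T_tool_cam"]; M=np.array([466.3,105,139.]); c,s=np.cos(np.radians(35)),np.sin(np.radians(35))
a=np.array([0,-c,s])
def pose(camp,roll,tgt=M):
    z=tgt-camp; z/=np.linalg.norm(z); x=np.cross(z,[0,0,1.]);x/=np.linalg.norm(x);y=np.cross(z,x)
    Rc=np.c_[x,y,z]@cv2.Rodrigues(np.array([0,0,roll]))[0]; R=Rc@T[:3,:3].T; return camp-R@T[:3,3],R
ok=[r for r in(0,np.pi/2,-np.pi/2,np.pi) if ctrl.solve_ik(*pose(M+240*a,r)) is not None]; print(ok)
for r in ok: print(r,np.round(ctrl.solve_ik(*pose(M+240*a,r)),2),np.round(pose(M+240*a,r)[0]))
E
```

```text
Traceback (most recent call last):
cv2.error: OpenCV(4.12.0) /io/opencv/modules/calib3d/src/calibration_base.cpp:151: error: (-210:Unsupported format or combination of formats) The matrices must have 32f or 64f data type in function 'Rodrigues'
```

```bash
cat >> h.py <<'E'
T=optics.camera_params("wrist")["T_tool_cam"]; c35,s35=np.cos(np.radians(35)),np.sin(np.radians(35))
def pose(camp,roll,tgt):
    z=tgt-camp; z/=np.linalg.norm(z); x=np.cross(z,[0,0,1.]);x/=np.linalg.norm(x);y=np.cross(z,x)
    Rc=np.c_[x,y,z]@cv2.Rodrigues(np.array([0,0,float(roll)]))[0]; R=Rc@T[:3,:3].T; return camp-R@T[:3,3],R
E
python3 - <<'E'
from h import *
M=np.array([466.3,105,139.]); a=np.array([0,-c35,s35])
for d in(220,240,280):
  for r in np.arange(-3,4)*np.pi/4:
    q=ctrl.solve_ik(*pose(M+d*a,r,M))
    if q is not None: print(d,round(r,2),np.round(q,2),np.round(pose(M+d*a,r,M)[0]))
# insertion: tool x=-a
for sg in(1,-1):
  for roll in(-1,-.6,-.3,0,.3,.6,1):
    x=-a*sg; z=np.array([0,-s35,-c35]); z=cv2.Rodrigues(a*roll)[0]@z
    R=np.c_[x,np.cross(z,x),z]
    for d in(75,180):
        q=ctrl.solve_ik(M+d*a-6*z,R); print("ins",sg,roll,d,None if q is None else np.round(q,2))
E
```

```text
220 -1.57 [-0.47  0.49  1.6   0.65  1.81 -2.28] [499.  32. 192.]
220 -0.79 [-0.56  0.57  1.64  0.75  1.84 -1.62] [491.  19. 173.]
220 0.0 [-0.67  0.53  1.8   0.85  1.76 -0.95] [468.  13. 164.]
220 0.79 [-0.74  0.37  1.98  0.9   1.62 -0.23] [444.  18. 171.]
220 1.57 [-0.72  0.15  2.09  0.88  1.49  0.63] [434.  31. 189.]
220 2.36 [-0.59  0.04  2.04  0.75  1.43  1.61] [442.  44. 208.]
240 -1.57 [-0.5   0.48  1.58  0.64  1.84 -2.29] [499.  16. 203.]
240 -0.79 [-0.59  0.56  1.63  0.74  1.87 -1.61] [491.   3. 184.]
240 0.0 [-0.69  0.52  1.78  0.83  1.79 -0.94] [468.  -4. 175.]
240 0.79 [-0.77  0.36  1.96  0.88  1.66 -0.22] [444.   1. 182.]
240 1.57 [-0.75  0.14  2.07  0.86  1.53  0.64] [434.  14. 201.]
240 2.36 [-0.62  0.03  2.01  0.73  1.47  1.61] [442.  28. 220.]
280 -1.57 [-0.54  0.48  1.54  0.61  1.91 -2.29] [499. -17. 226.]
280 -0.79 [-0.63  0.55  1.58  0.72  1.94 -1.6 ] [491. -30. 207.]
280 0.0 [-0.74  0.5   1.73  0.81  1.86 -0.92] [468. -36. 198.]
280 0.79 [-0.82  0.34  1.91  0.85  1.73 -0.19] [444. -32. 205.]
280 1.57 [-0.81  0.13  2.01  0.82  1.6   0.66] [434. -19. 224.]
280 2.36 
[... 501 characters left out ...]
7  1.07  0.59]
ins 1 0.3 180 [ 0.09 -0.11  2.03 -0.72  1.05  0.31]
ins 1 0.6 75 [ 0.3  -0.05  2.21 -1.06  0.79  0.82]
ins 1 0.6 180 [ 0.04 -0.28  2.24 -0.87  0.7   0.39]
ins 1 1 75 None
ins 1 1 180 None
ins -1 -1 75 [ 0.07  0.76  1.26 -0.32  2.2  -2.77]
ins -1 -1 180 None
ins -1 -0.6 75 [ 0.15  0.55  1.44 -0.41  1.88 -2.77]
ins -1 -0.6 180 None
ins -1 -0.3 75 [ 0.21  0.38  1.62 -0.49  1.62 -2.74]
ins -1 -0.3 180 None
ins -1 0 75 [ 0.26  0.21  1.81 -0.6   1.35 -2.67]
ins -1 0 180 None
ins -1 0.3 75 [ 0.3   0.06  2.01 -0.77  1.07 -2.55]
ins -1 0.3 180 None
ins -1 0.6 75 [ 0.3  -0.05  2.21 -1.06  0.79 -2.32]
ins -1 0.6 180 [ 0.04 -0.28  2.24 -0.87  0.7  -2.75]
ins -1 1 75 None
ins -1 1 180 None
```

```bash
python3 - <<'E'
from h import *
import pickle
M=np.array([466.3,105,139.]); a=np.array([0,-c35,s35]); out=[]
ctrl.move_ptp(np.array([450,-40,330.]),down(0))
crops=[]
for r,off in((1.57,0),(0.79,0)):
    ctrl.move_ptp(*pose(M+260*a+np.array([off,0,0]),r,M)); ctrl.hold(.2)
    im,d,C=shot("wrist",f"ax{r}"); out.append((im,d,C)); u,v=proj(C,M)[0].round().astype(int); print(u,v,sensors.read_state()["t"])
    crops.append(cv2.resize(im[v-50:v+50,u-50:u+50],(400,400),interpolation=cv2.INTER_CUBIC))
pickle.dump(out,open("ax.pkl","wb")); cv2.imwrite("pics/axc.png",np.hstack(crops)[:,:,::-1])
E
```

```text
322 236 11.6667
323 236 12.7417
```

View pics/axc.png

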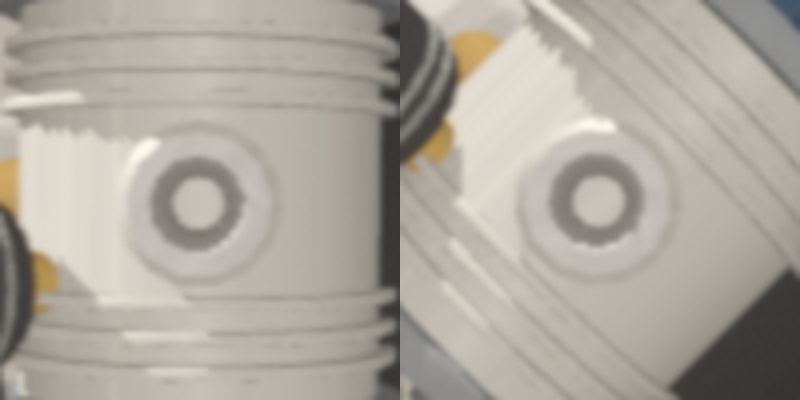

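The axial crops show the rim, taper ring and bore end concentric at about (199,202) and (598,201), so the assumed axis (yaw≈0, 35°) holds within about 0.01 rad. I'll compute the exact centre, then fetch the gauge.

```bash
python3 - <<'E'
from h import *
import pickle
M=np.array([466.3,105,139.]); a=np.array([0,-c35,s35]); e=np.array([0,s35,c35])
for im,d,C in pickle.load(open("ax.pkl","rb")):
    g=cv2.cvtColor(im,cv2.COLOR_RGB2GRAY); u0,v0=proj(C,M)[0]; vv,uu=np.mgrid[:480,:640]; near=np.hypot(uu-u0,vv-v0)<15
    x0,y0=int(round(u0)),int(round(v0)); sub=g[y0-14:y0+15,x0-14:x0+15]; th=140
    th=(int(np.percentile(sub,8))+int(np.percentile(sub,85)))/2
    m=((g<th)&near).astype(np.uint8); ct=sorted(cv2.findContours(m,cv2.RETR_CCOMP,cv2.CHAIN_APPROX_NONE)[0],key=len)[::-1][:2]
    es=[cv2.fitEllipse(c) for c in ct]; print("th",th,[(np.round(k[0],2),np.round(k[1],1)) for k in es])
    W=cloud(C,d); ring=(np.hypot(uu-u0,vv-v0)<16.5)&(np.hypot(uu-u0,vv-v0)>13.0); P=W[ring&(d>0)]
    ax=np.median((P-M)@a); print(" rim axial offset",ax,np.median(P,0))
    n=np.linalg.svd(P-P.mean(0),full_matrices=False)[2][2]; print(" rim normal",n*np.sign(n[2]))
    for k,dd in ((es[0][0],0),(es[1][0],0),(es[1][0],-80)):
        r=rays(C,k)[0]; Q=M+dd*a; X=C[2]+r*(((Q-C[2])@a)/(r@a)); print("  lateral x,e",np.round([(X-M)[0],(X-M)@e],2))
E
```

```text
th 159.5 [(array([320.62, 236.48]), array([21.5, 22.9])), (array([321.13, 236.4 ]), array([13.2, 13.9]))]
 rim axial offset 1.0751134733747405 [466.40937197 104.17024048 139.43885865]
 rim normal [-0.00243241 -0.81765549  0.57570268]
  lateral x,e [-0.31  0.91]
  lateral x,e [-0.24  0.52]
  lateral x,e [-0.12  0.8 ]
th 160.5 [(array([321.68, 235.46]), array([21.3, 22.8])), (array([322.19, 235.83]), array([13.3, 13.9]))]
 rim axial offset 1.283836683765313 [466.55550579 103.95622939 139.67209986]
 rim normal [-0.00607311 -0.8183773   0.5746492 ]
  lateral x,e [-0.21  0.95]
  lateral x,e [-0.14  0.47]
  lateral x,e [-0.05  0.85]
```

```bash
python3 - <<'E'
from h import *
u=np.array([0.102,.995,0])
def s(l): t=sensors.read_state(); print(l,round(t["t"],2),np.round(t["eef_pos"],1),np.round(t["force"],1),np.round(t["wrist_torque"],2),round(t["grip_width"],1),round(t["grasp_force"],1)); return t
R=down(-0.102); P=np.array([451.7,-259.3,50])-65*u
st=sensors.read_state(); q=np.array(st["q"])
ctrl.move_ptp(np.array([440,-150,260.]),R)
ctrl.move_ptp(P+[0,0,100],R); ctrl.gripper_to(50); s("above")
# verify gauge line just before grasp
ctrl.hold(.1); im,d,C=shot("wrist","pre"); h=hsv(im); W=cloud(C,d); k=(h[...,0]>15)&(h[...,0]<32)&(h[...,1]>130)&(h[...,2]>70)&(np.hypot(W[...,0]-452,W[...,1]+259)<22)&(W[...,2]>25)
print("collar px",np.argwhere(k).mean(0)[::-1],"on z50",onplane(C,np.argwhere(k).mean(0)[::-1],51))
hd=(h[...,2]<60)&(abs(W[...,2]-57)<3)&(abs(W[...,0]-445)<25)&(abs(W[...,1]+330)<60); w=W[hd]; print("handle",hd.sum(),np.median(w,0),cv2.minAreaRect(w[:,:2].astype(np.float32)))
E
```

```text
above 14.64 [ 446.  -323.2  151.3] [-0.5  0.3  0.9] [-0.03 -0.01 -0.02] 50.5 0.0
collar px [324.56360947 148.31065089] on z50 [[ 451.54002261 -259.49155889   51.        ]]
handle 630 [ 438.76697466 -369.31150612   56.74813989] ((440.1471862792969, -361.59197998046875), (45.4409065246582, 11.174811363220215), 84.56002044677734)
```

Mouth centre comes out at (466.1,104.5,140.3), with rim normal within 0.005 of the assumed axis. The gauge collar is re-measured within 0.3 mm. Now I'll grasp, lift, and check the gauge in the hand at a standoff in front of the tube.

```bash
cat >> h.py <<'E'
def s(l): t=sensors.read_state(); print(l,round(t["t"],2),np.round(t["eef_pos"],1),np.round(t["force"],1),np.round(t["wrist_torque"],2),round(t["grip_width"],1),round(t["grasp_force"],1)); return t
M=np.array([466.1,104.5,140.3]); psi=-0.005
A=np.array([np.sin(psi)*c35,-np.cos(psi)*c35,s35])
zt=np.array([np.sin(psi)*s35,-np.cos(psi)*s35,-c35]); RI=np.c_[-A,np.cross(zt,-A),zt]
E
python3 - <<'E'
from h import *
u=np.array([0.100,.995,0]); R=down(-0.100); P=np.array([451.6,-259.4,57])-65*u
ctrl.move_l(P+[0,0,20],rot=R,vel=120); print(ctrl.move_l(P,vel=60,threshold=8)); s("down")
ctrl.gripper_to(8,force=60); s("grip")
ctrl.move_l(P+[0,0,60],vel=80); ctrl.move_l(P+[0,0,180],vel=150); s("lift")
ctrl.move_ptp(M+200*A-6*zt,RI); ctrl.hold(.3); st=s("pre")
im,d,C=shot("wrist","held"); W=cloud(C,d); L=(W-st["eef_pos"])@st["eef_rot"]; h=hsv(im)
k=(h[...,0]>15)&(h[...,0]<32)&(h[...,1]>130)&(h[...,2]>70)&(np.hypot(L[...,0]-66,L[...,1])<30)&(abs(L[...,2])<25)
print("collar tool-frame: med",np.median(L[k],0),"min/max",np.percentile(L[k],[3,97],axis=0).round(1).tolist(),k.sum())
rod=(abs(L[...,1])<9)&(abs(L[...,2]-4)<15)&(L[...,0]>76)
for x0 in range(30,140,8):
    m=(abs(L[...,0]-x0)<3)&(abs(L[...,1])<18)&(L[...,2]<20)&(L[...,2]>-20)
    if m.sum()>5: print(x0,m.sum(),"y",np.percentile(L[m][:,1],[5,95]).round(1),"ztop",np.percentile(L[m][:,2],10).round(1))
for n in("scene","side"): p,_,c=shot(n,"h_"+n); print(n,"mouth px",proj(c,M)[0],"tip px pred",proj(c,M+41*A)[0],"collar pred",proj(c,M+135*A)[0])
a=cv2.imread("pics/h_side.png");b=cv2.imread("pics/h_scene.png")
us=proj(cam("side"),M+60*A)[0].astype(int);ub=proj(cam("scene"),M+60*A)[0].astype(int)
f=lambda i,c:cv2.resize(i[c[1]-50:c[1]+50,c[0]-50:c[0]+50],(400,400),interpolation=cv2.INTER_CUBIC)
cv2.imwrite("pics/held2.png",np.hstack([f(a,us),f(b,ub)])); print(us,ub)
E
```

```text
False
down 16.03 [ 444.8 -323.8   56.5] [ 0.2 -0.5 -0.4] [-0.05 -0.07  0.04] 50.2 0.0
grip 16.45 [ 445.4 -324.4   57.5] [-0.   0.5  1.7] [ 0.03 -0.   -0.03] 13.1 59.3
lift 18.3 [ 444.4 -323.5  235.6] [-0.5  1.2 -2.7] [ 0.03 -0.03  0.05] 12.9 59.0
pre 19.64 [465.4 -57.1 259.9] [ 0.4 -0.1 -1.8] [ 0.41 -0.03 -0.01] 13.0 59.1
collar tool-frame: med [65.53900382 -1.39143706 -4.48064154] min/max [[61.0, -13.9, -7.0], [69.8, 11.2, 2.3]] 2373
30 601 y [-7.9  4.8] ztop 0.1
38 636 y [-7.8  4.8] ztop 0.1
46 443 y [-5.7  3.1] ztop 2.5
54 453 y [-5.7  3. ] ztop 2.6
62 1249 y [-13.4  10.7] ztop -6.3
70 1060 y [-12.9  10.2] ztop -6.2
78 549 y [-5.8  3. ] ztop 2.6
86 578 y [-5.8  3.3] ztop 2.5
94 609 y [-5.7  3.2] ztop 2.5
102 633 y [-5.6  3.1] ztop 2.6
110 318 y [-5.5  3.5] ztop 2.8
scene mouth px [321.19387165 263.62324464] tip px pred [333.93413021 251.16207466] collar pred [363.22866735 222.50926475]
side mouth px [283.80565176 238.45381818] tip px pred [286.40405011 235.31404225] collar pred [293.14776708 227.16526853]
[287 233] [339 245]
```

View pics/held2.png

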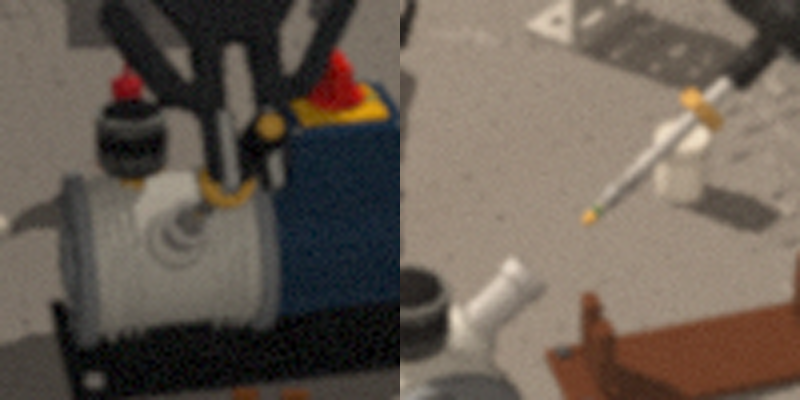

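The crops show the gauge held straight with its plunger fully out. In the scene half the tip is at crop (585,218), in line with the tube mouth at (525,277). In the side half, the collar is directly before the tube. I'll work out the in-hand lateral offset without the noisy state reading.

```bash
python3 - <<'E'
from h import *
r=np.array([sensors.read_state()["eef_pos"] for _ in range(20)]); print("noise",r.std(0),"mean-cmd",r.mean(0)-(M+200*A-6*zt), sensors.read_state()["t"])
ro=np.mean([sensors.read_state()["eef_rot"] for _ in range(20)],0); print("rot err",np.round(RI.T@ro,4).tolist())
im,d=optics.grab_frame("wrist"); K=optics.camera_params("wrist")["mtx"]; L=cloud((K,T[:3,:3],T[:3,3]),d); h=hsv(im)
k=(h[...,0]>15)&(h[...,0]<32)&(h[...,1]>130)&(h[...,2]>70)&(np.hypot(L[...,0]-66,L[...,1])<30)&(abs(L[...,2])<25)
print("collar",np.percentile(L[k],[3,97],axis=0).round(1).tolist())
for x0 in (34,50,82,98,106):
    m=(abs(L[...,0]-x0)<3)&(abs(L[...,1])<18)&(abs(L[...,2])<20); print(x0,"y",np.percentile(L[m][:,1],[3,97]).round(2),"ztop",np.percentile(L[m][:,2],10).round(2))
# fingers: pad symmetry in image
for z0 in(0,):
    m=(L[...,2]>-15)&(L[...,2]<15)&(abs(L[...,1])<45)&(abs(L[...,0])<30)&(h[...,2]<90); print("pads",m.sum(),np.percentile(L[m],[2,98],axis=0).round(1).tolist() if m.sum() else 0)
E
```

```text
noise [5.68434189e-14 2.84217094e-14 0.00000000e+00] mean-cmd [ 0.01237368 -0.62390902 -0.00618083] 19.7917
rot err [[1.0, -0.0011, 0.0001], [0.0011, 1.0, -0.0008], [-0.0001, 0.0008, 1.0]]
collar [[60.9, -13.9, -6.9], [69.8, 11.2, 2.4]]
34 y [-7.94  5.16] ztop 0.09
50 y [-6.09  3.35] ztop 2.55
82 y [-6.13  3.35] ztop 2.59
98 y [-5.95  3.49] ztop 2.56
106 y [-5.88  3.43] ztop 2.53
pads 6441 [[-28.0, -19.2, -12.9], [28.6, 15.8, 10.6]]
```

```bash
cat >> h.py <<'E'
e3=np.array([0,s35,c35]); X1=np.array([1.,0,0])
def tcp(g,dx,de): return M+(g+70.5)*A-6*zt+dx*X1+de*e3
def fl(n=6):
    F=[]
    for _ in range(n): ctrl.hold(.04); F.append(sensors.read_state()["force"])
    F=np.mean(F,0); return np.array([F@X1,F@e3,F@A])
E
python3 - <<'E'
from h import *
dx,de=.7,.3
ctrl.move_l(tcp(100,dx,de),rot=RI,vel=60); f0=fl(); np.save("f0.npy",f0); print("base",f0.round(2))
for g in(85,78,72,66,60):
    hit=ctrl.move_l(tcp(g,dx,de),vel=25,threshold=6); f=fl(4)-f0; st=s(g); print("  hit",hit,"dF x,e,a",f.round(2),"pos err",np.round((st["eef_pos"]-tcp(g,dx,de))@np.c_[X1,e3,A],1))
    if hit: break
E
```

```text
base [ 0.27 -1.22 -1.01]
85 21.65 [466.3 -19.3 234.8] [ 0.2  0.1 -1.9] [ 0.42  0.02 -0.02] 12.7 59.1
  hit False dF x,e,a [-0.64 -0.29  0.15] pos err [0.1 0.1 0.1]
78 22.25 [466.3 -13.5 230.7] [-0.1 -1.2 -0.3] [ 0.37 -0.01 -0.03] 12.6 59.1
  hit False dF x,e,a [-0.59  0.15  0.57] pos err [0. 0. 0.]
72 22.81 [466.3  -8.6 227.2] [-0.4  0.1 -1.5] [ 0.34 -0.02 -0.03] 12.7 59.1
  hit False dF x,e,a [-0.25 -0.11 -0.16] pos err [0.1 0.  0. ]
66 23.37 [466.3  -3.7 223.8] [ 0.7  0.9 -1.7] [ 0.38 -0.02  0.  ] 12.4 59.1
  hit False dF x,e,a [-0.22  0.1   0.03] pos err [0.  0.1 0. ]
60 23.93 [466.3   1.3 220.3] [-0.5  0.2 -1.6] [ 0.41 -0.    0.04] 12.6 59.2
  hit False dF x,e,a [-0.48  0.21 -0.37] pos err [-0.  0. -0.]
```

There is no side load with the rod already in the bore. Now pushing to the collar stop.

```bash
python3 - <<'E'
from h import *
dx,de=.7,.3; f0=np.load("f0.npy")
for g,th,v in((40,7,30),(25,7,30),(10,7,30),(-5,14,10)):
    hit=ctrl.move_l(tcp(g,dx,de),vel=v,threshold=th); st=s(g); f=fl(4)-f0; p=st["eef_pos"]-tcp(0,dx,de); print("  hit",hit,"dF",f.round(2),"at g=",round(p@A,2))
    if hit: break
E
```

```text
40 24.74 [466.3  17.7 208.8] [-0.8  0.6 -1.4] [ 0.51 -0.01 -0.01] 12.8 59.2
  hit False dF [0.16 0.75 0.14] at g= 39.85
25 25.56 [466.4  30.1 200.1] [ 0.3 -0.1 -1.9] [0.51 0.02 0.03] 12.9 59.2
  hit False dF [-0.    0.26 -0.52] at g= 24.75
10 26.38 [466.5  42.4 191.5] [ 0.1  1.3 -2. ] [ 0.58 -0.01 -0.02] 13.0 59.2
  hit False dF [-0.03 -0.02 -0.63] at g= 9.71
-5 27.73 [466.6  50.5 185.7] [ 0.2 -0.8  2.7] [ 0.26 -0.08  0.01] 13.1 59.5
  hit True dF [0.35 2.97 2.2 ] at g= -0.26
```

```bash
python3 - <<'E'
from h import *
dx,de=.7,.3; f0=np.load("f0.npy")
hit=ctrl.move_l(tcp(-4,dx,de),vel=6,threshold=22)
for i in range(2):
    st=s("push"); f=fl(3)-f0; p=st["eef_pos"]-tcp(0,dx,de); print("hit",hit,"dF",f.round(2),"g=",round(p@A,2))
im,d=optics.grab_frame("wrist"); cv2.imwrite("pics/seat.png",im[:,:,::-1]); print(sensors.read_state()["t"])
K=optics.camera_params("wrist")["mtx"]; L=cloud((K,T[:3,:3],T[:3,3]),d); h=hsv(im)
k=(h[...,0]>15)&(h[...,0]<32)&(h[...,1]>130)&(h[...,2]>70)&(np.hypot(L[...,0]-66,L[...,1])<30)&(abs(L[...,2])<25)
print("collar",np.percentile(L[k],[3,97],axis=0).round(1).tolist())
ys,xs=np.nonzero(k); v,u=int(ys.mean()),int(xs.mean()); cv2.imwrite("pics/seatc.png",cv2.resize(im[max(v-90,0):v+60,u-100:u+100],(800,600),interpolation=cv2.INTER_CUBIC)[:,:,::-1])
E
```

```text
push 28.73 [466.6  50.7 185.6] [ -0.1 -10.2   9.7] [-1.33 -0.01  0.02] 12.9 59.5
hit False dF [-0.51  2.77 14.25] g= -0.44
push 28.86 [466.6  50.7 185.6] [ -0.7 -10.4   8.7] [-1.39 -0.03  0.05] 12.9 59.5
hit False dF [-0.94  3.49 14.43] g= -0.43
29.0333
collar [[60.6, -13.9, -8.2], [69.5, 11.5, 2.2]]
```

View pics/seatc.png

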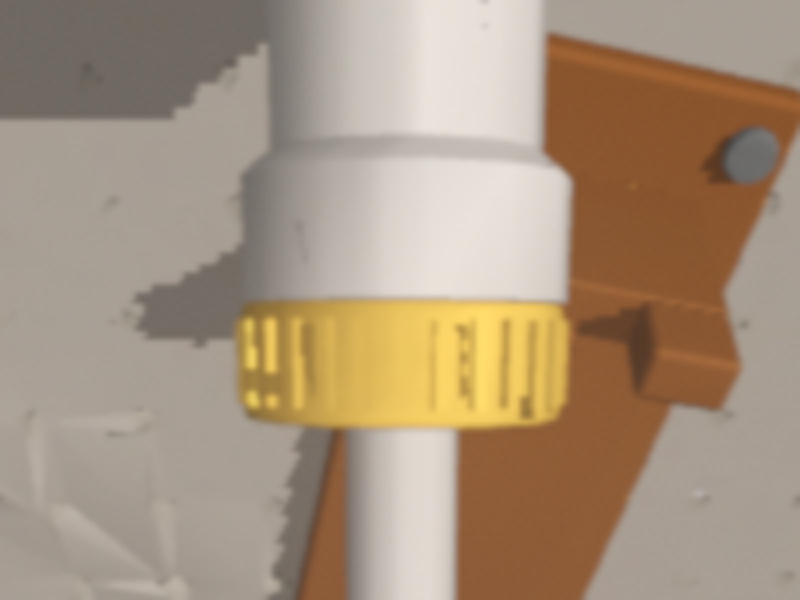

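The picture shows the brass collar flush on the tube's rim at (405,303). The arm stalled at g≈−0.4 mm with 14 N axial, so the gauge is seated. Now I'll withdraw it and level it.

```bash
python3 - <<'E'
from h import *
dx,de=.7,.3; f0=np.load("f0.npy")
for g,v in((20,25),(60,60),(120,100)):
    hit=ctrl.move_l(tcp(g,dx,de),vel=v,threshold=35); s(g)
    if hit: print("HIT"); raise SystemExit
ctrl.move_l(tcp(150,dx,de)+[0,0,80],vel=150)
ctrl.move_ptp(np.array([450,-200,350.]),down(0)); ctrl.hold(.5); st=s("final"); print(np.round(st["eef_rot"],4).tolist())
im,d=optics.grab_frame("wrist"); K=optics.camera_params("wrist")["mtx"]; L=cloud((K,T[:3,:3],T[:3,3]),d)
W=L@st["eef_rot"].T+st["eef_pos"]
for x0 in(22,30,50,82,98,106):
    m=(abs(L[...,0]-x0)<3)&(abs(L[...,1]+1.4)<10)&(abs(L[...,2])<20); print(x0,"y",np.percentile(L[m][:,1],[3,97]).round(2),"ztop",np.percentile(L[m][:,2],10).round(2),"world top",np.percentile(W[m][:,2],90).round(2))
C=[]
for n in("side","scene"):
    p,_,c=shot(n,"fin_"+n); q=proj(c,np.array([450,-90,344.]))[0].astype(int); x,y=np.clip(q[0],60,580),np.clip(q[1],60,420); C.append(cv2.resize(p[y-60:y+60,x-60:x+60],(400,400),interpolation=cv2.INTER_CUBIC))
cv2.imwrite("pics/fin.png",np.hstack(C)[:,:,::-1])
E
```

```text
20 30.14 [466.3  33.8 197.4] [0.7 0.7 0.7] [ 0.74 -0.07 -0.06] 12.7 59.5
60 30.96 [466.3   0.7 220.6] [ 0.1 -0.   0.8] [ 0.48 -0.13  0.06] 13.1 59.4
120 31.71 [465.6 -47.9 254.2] [-0.1  0.7 -2. ] [0.41 0.   0.02] 12.8 59.1
final 33.73 [ 450.2 -199.3  350. ] [ 0.1 -0.2 -1.7] [-0.05 -0.01 -0.04] 13.0 59.1
[[-0.0014, 1.0, -0.0], [1.0, 0.0014, -0.0001], [-0.0001, -0.0, -1.0]]
22 y [-8.03  5.34] ztop 0.05 world top 349.96
30 y [-7.99  4.9 ] ztop 0.04 world top 349.98
50 y [-6.09  3.38] ztop 2.63 world top 347.38
82 y [-6.14  3.37] ztop 2.72 world top 347.28
98 y [-5.98  3.5 ] ztop 2.58 world top 347.43
106 y [-5.89  3.47] ztop 2.64 world top 347.36
```

View pics/fin.png

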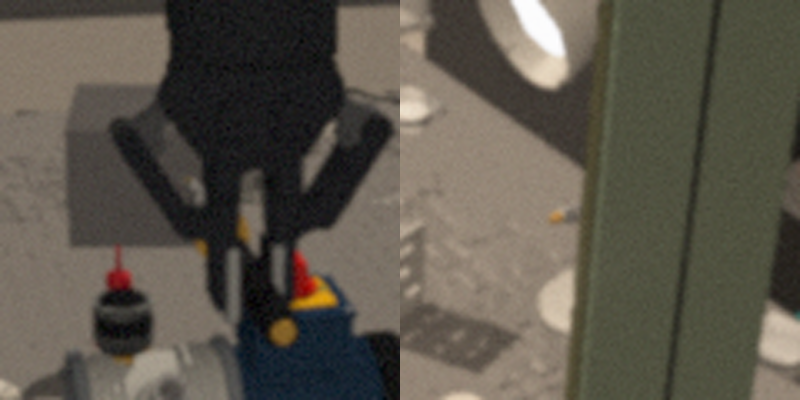

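The gauge is held level (rod height constant within 0.15 mm at z≈343), with the tip visible at (565,216) in free air. Handing in.

```bash
python3 -c "
from plant import ctrl
print(ctrl.finish_job())"
```

```text
the job is handed in; nothing more can be done
None
```

I turned the isolator off, pushed the gauge in until its collar seated on the tube's mouth, drew it out, and handed the job in at about 34 s with the gauge held level about 34 cm above the table; I did not measure the plunger's final depth.

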